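# Move a culture dish from the sloping viewer to the reader with a lifter

## Robot

A 6-joint arm with a two-finger parallel gripper is mounted at the origin on the work surface. World frame = base frame: x ahead of the robot, y to its left, z up, the work surface at z = 0. Lengths are in m, angles in rad, forces in N, time in s.
With the tool pointing down it reaches from about 0.375 to 0.925 m from the base axis. Payload 5.7 kg.
Tool frame: the origin (TCP) lies midway between the tips of the shut fingers; the grasp point (between the pads) lies bot.pinch_z behind it (bot.pinch_z is the distance from the TCP to the grasp point, in m); z points along the fingers, y is the line along which they close (so a half turn about z gives the same grasp; the last joint's range is limited). The gripper opens to 85 mm and grips with 20 to 120 N. Pads are 22 mm wide; open, the fingers measure 114 mm over their backs; the gripper's body (76 mm by 85 mm) begins 54 mm behind the grasp point. The pads swing forward as they close: fully open they stand 13 mm farther back than shut.
Start: joints at [-1.289, 0.359, 1.51, -0, 1.272, -0.115], TCP at [0.232, -0.553, 0.231] pointing down, gripper open.
Joint ranges: [-2.97, 2.97], [-1.01, 2.36], [0.21, 2.38], [-0.96, 4.11], [0.2, 2.71], [-2.98, 2.98]. Speed limits (rad/s): [2.39, 2.39, 3.14, 3.14, 3.14, 3.14].

## Interface

Orientations are given as a rotation vector (axis times angle).
In Python, from cell import bot gives the robot as it stands. Calls block until the motion is done:
- bot.move_pose(position, orientation): joint-space move of the TCP to a pose.
- bot.servo_line(position, rotation=None, speed=0.15, stop_force=None): straight line of the TCP; rotation=None keeps the orientation; speed is the mean speed in m/s. With stop_force (N) it stops when the force on the tool has changed by that much, and returns True; else False.
- bot.goto_joints(angles): joint-space move.
- bot.set_gripper(opening, grip_force=None): finger opening in m; grip_force is the grip in N (None keeps the last); returns when the fingers have stopped.
- bot.wait(seconds).
- bot.solve_ik(position, orientation): joint angles nearest the present ones, or None.
- bot.state(): the state.
- bot.grab_frame(name): name is "scene" or "top" or "wrist"; returns the picture (480x640x3 uint8, blue, green, red); there is no depth.
- bot.camera_info(name): a dict with "mtx" (3x3 intrinsics, pixels), "cam_to_world" (4x4, takes a point from camera to world coordinates). Camera axes: x right, y up, looking along -z (the intrinsics and any distortion apply to the point x, -y, -z); pixel columns grow to the right and rows downward; lengths in m; the calibration is good to about 2 mm. A picture is of the moment at which its call begins: read the wrist's pose just before it. camera_info takes no time and is no camera call; for the wrist camera it gives the pose at the moment of the call.
A pose or a line that the arm cannot do raises bot.Unreachable and nothing moves.
- bot.finish_job(): hands the job in; it is judged then, once.
The state is a dict: "time": time; "joint_positions": joint angles; "qd": joint speeds; "joint_torque": joint torques, N m; "ee_pos": TCP position; "eef_rot": TCP orientation; "ft_force": force on the tool from outside, world axes, zero at the start; "ft_torque": the same for the moment, N m; "opening": finger opening in m; "gripper_force": force on a finger pad.
Only numpy, scipy, OpenCV 4.12 (cv2) and the standard library are available. Lean on these libraries where they do the work, as an engineer would, in place of code of your own. Each camera call takes 0.05 s, during which the arm holds its last target. There are 200 camera calls.

## Task

Pick up the flat steel lifter by its green handle, slide its blade under the square culture dish on the sloping viewing panel, lift the dish off and set it down, never dropping it, fully home on the two rails of the reader's carriage between the blue guides. Then draw the lifter out and lay it back flat on its black mat. Move the dish only with the lifter, never with the gripper or arm; keep it right way up, and leave the sample cups alone.

Things in the scene. Friction and masses are not known exactly. Their poses are not given: they have to be found in the camera images.
- lifter: Trowel-shaped lifter, rigid, 160 g: steel blade 60 wide (own y) x 2.5 mm thick, x from -20 to its tip at +115 mm; a post at the rear (x -15 to +5 mm) carries a green handle bar above the blade, along x from -15 to +85 mm, 22 mm wide (y), from 50 to 72 mm above the blade's underside. Origin on the blade's underside, 115 mm behind the tip; z up. Starts flat on the mat
- lifter_tip (a point): Middle of the blade's front edge, on its underside
- lifter_grip (a point): Point on the handle bar's axis, x = 45 mm, 61 mm above the blade's underside, near the balance point of lifter and dish: grip here across the 22 mm width (own y)
- dish: Closed square dish 120 x 120 x 21 mm high, amber, white lid, red top, 100 to 200 g. Two feet along its own x (|y| 45 to 57 mm, 5 mm high) leave a gap 90 mm wide and 5 mm high under it, open at -x and +x. Origin: centre of its underside at the feet's soles; z its upward normal. Starts on the panel, x pointing up the slope
- stand: Fixed stand; flat white panel 180 x 180 mm sloping up 30 degrees towards own +x. Origin on the table below panel_mid, z vertical. Along the slope from panel_mid the panel runs from -95 mm (lower front edge, 72 mm above the table) to +85 mm; two pegs (10 mm dia, 12 high) at -66 mm, y = +-50 mm, hold the dish's lower edge; blue stop bar 14 mm high at +68 to +80 mm
- panel_mid (a point): Point on the panel's surface, 120 mm above the table, where the dish's centre starts (dish shifted sideways up to 8 mm); axes those of the stand (not tilted)
- reader: Fixed reader, white with blue trim, base 200 x 180 mm and 30 mm high, origin on the table below the carriage centre, +x towards its back stop, z up, open at the front (-x) where the lifter comes out
- carriage (a point): Place for the dish's origin (its x along the reader's x): carriage centre at the rails' top, 65 mm above the table. Two dark rails along x (|y| 38 to 64 mm, x -62 to +68 mm, 35 mm tall over the base) carry the feet; the 76 mm gap between is free for the blade. Blue side guides at |y| = 66 mm rise 12 mm over the rails, back stop at x = +68 mm rises 15 mm
- mat: Fixed black mat 230 (x) x 130 (y) x 3 mm, origin at the centre of its underside; the lifter's place
- cup_red: Bystander: sample cup, 52 mm dia, 70 mm tall, red cap; origin at the centre of its underside
- cup_blue: Bystander: sample cup, 52 mm dia, 70 mm tall, blue cap; origin at the centre of its underside
- cup_yellow: Bystander: sample cup, 52 mm dia, 70 mm tall, yellow cap; origin at the centre of its underside
- cup_orange: Bystander: sample cup, 52 mm dia, 70 mm tall, orange cap; origin at the centre of its underside
Things that resemble listed ones, but are neither listed nor needed, are in the scene too. Leave any yellow look-alike of the lifter alone.

How it is judged:
By the outcome, as a careful person would: the job done as asked, in the order asked, and still so for the second after the job is handed in, with the robot touching nothing.
It also fails if it takes over 72 s, if anything falls off the work surface, if the arm or the gripper's body presses on something with over 40 N, if the wrist force passes 120 N, or if a joint passes its speed limit or range.

## Working session

There is one attempt and no reset: what is moved stays moved. The work goes in short steps, each a Python script; the robot and the scene stay as the last script left them, time stands still between calls to the robot, and variables do not carry over. Pictures are saved under pics/ and viewed, at most 12 in all, crops included, and the job is handed in when it is done.

```bash
ls; mkdir -p pics
python3 - <<'E'
from cell import bot
import cv2,numpy as np
for n in ("scene","top"):
    im=bot.grab_frame(n); cv2.imwrite(f"pics/{n}0.png",im)
    c=bot.camera_info(n); print({k:(np.round(v,4).tolist() if hasattr(v,'__len__') and not isinstance(v,str) else v) for k,v in c.items()})
s=bot.state(); print(s['ee_pos'],s['eef_rot'],s['time'],bot.pinch_z)
E
```

```text
pics
{'mtx': [[530.6173, 0.0, 326.4255], [0.0, 530.6173, 241.2501], [0.0, 0.0, 1.0]], 'cam_to_world': [[0.6102, -0.6092, 0.5065, 1.1105], [0.7921, 0.4832, -0.373, -0.4568], [-0.0175, 0.6288, 0.7774, 1.0502], [0.0, 0.0, 0.0, 1.0]]}
{'mtx': [[578.1712, 0.0, 327.6273], [0.0, 578.1712, 235.9514], [0.0, 0.0, 1.0]], 'cam_to_world': [[-0.0168, 0.995, -0.0988, 0.3595], [-0.9999, -0.0165, 0.0035, -0.0067], [0.0019, 0.0989, 0.9951, 1.7649], [0.0, 0.0, 0.0, 1.0]]}
[ 0.23172275 -0.55278371  0.2305154 ] [-3.07829599e+00 -6.18912215e-01  2.00243890e-04] 0.1 0.0187
```

View pics/scene0.png

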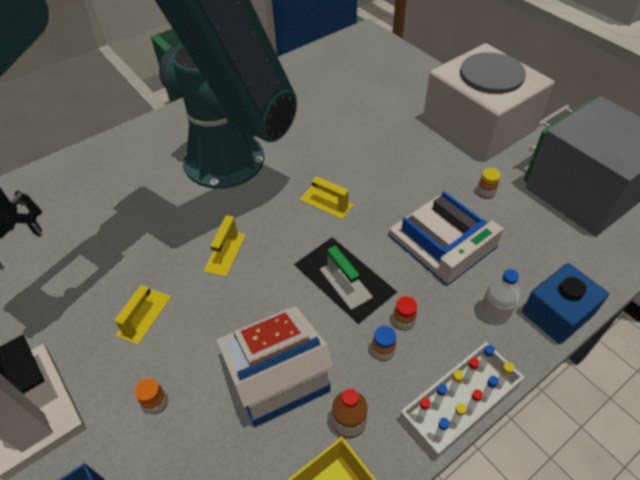

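View pics/top0.png

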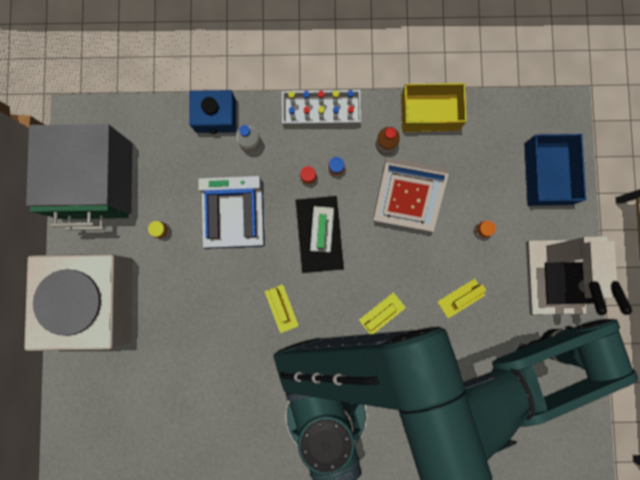

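Scene view: the lifter is at about (345,275), the stand at (275,360) and the reader at (445,235). Top view: mat at (320,233), red-topped dish on the stand at (410,198), reader at (232,213) with its open front towards the robot. Next I'll take closer wrist views.

```bash
cat > h.py <<'E'
from cell import bot
import cv2,numpy as np
from scipy.spatial.transform import Rotation as R
def ray(c,u,v):
    m=np.array(c['mtx']);T=np.array(c['cam_to_world'])
    return T[:3,3],T[:3,:3]@np.array([(u-m[0,2])/m[0,0],-(v-m[1,2])/m[1,1],-1])
def onz(c,u,v,z):
    o,d=ray(c,u,v); return o+d*(z-o[2])/d[2]
def proj(c,p):
    m=np.array(c['mtx']);T=np.array(c['cam_to_world'])
    q=T[:3,:3].T@(np.array(p)-T[:3,3]); return np.array([m[0,2]+m[0,0]*q[0]/-q[2], m[1,2]-m[1,1]*q[1]/-q[2]])
def tri(c1,p1,c2,p2):
    o1,d1=ray(c1,*p1);o2,d2=ray(c2,*p2)
    s=np.linalg.lstsq(np.c_[d1,-d2],o2-o1,rcond=None)[0]
    a=o1+d1*s[0];b=o2+d2*s[1]; return (a+b)/2,np.linalg.norm(a-b)
E
python3 - <<'E'
from h import *
c=bot.camera_info("top")
for n,u,v,z in [("mat",320,233,.003),("handle",321,231,.07),("dish",411,198,.14),("reader",232,213,.03),("cr",308,174,.07),("cb",336,165,.07)]: print(n,np.round(onz(c,u,v,z),3))
s=bot.state();w=bot.camera_info("wrist");Rt=R.from_rotvec(s['eef_rot']).as_matrix();T=w['cam_to_world']
print(w['mtx'],Rt.T@(T[:3,3]-s['ee_pos']));print(Rt.T@T[:3,:3])
for y in (0,np.pi):
  for p in [(.55,0,.35),(.5,-.25,.4),(.5,.22,.4),(.33,-.2,.2),(.6,-.2,.3)]:
    r=(R.from_euler('z',y)*R.from_matrix(np.diag([1,-1,-1]))).as_rotvec();print(y,p,np.round(bot.solve_ik(p,r),2) if bot.solve_ik(p,r) is not None else None)
E
```

```text
mat [0.544 0.01  0.003]
handle [0.543 0.007 0.07 ]
dish [ 0.625 -0.251  0.14 ]
reader [0.606 0.275 0.03 ]
cr [0.714 0.043 0.07 ]
cb [ 0.74  -0.041  0.07 ]
[[395.06973361   0.         318.68047947]
 [  0.         395.06973361 234.24746377]
 [  0.           0.           1.        ]] [ 0.07405474  0.00020064 -0.14304211]
[[-6.76430852e-04  9.56674085e-01  2.91160158e-01]
 [ 9.99999441e-01  8.83866162e-04 -5.80922126e-04]
 [-8.13099754e-04  2.91159602e-01 -9.56674148e-01]]
0 (0.55, 0, 0.35) [-0.13  0.2   1.44 -0.    1.5   1.45]
0 (0.5, -0.25, 0.4) [-0.59  0.19  1.34 -0.    1.61  0.98]
0 (0.5, 0.22, 0.4) [ 0.29  0.17  1.36 -0.    1.61  1.86]
0 (0.33, -0.2, 0.2) [-0.72  0.08  1.98 -0.    1.08  0.85]
0 (0.6, -0.2, 0.3) [-0.43  0.36  1.34 -0.    1.44  1.14]
3.141592653589793 (0.55, 0, 0.35) [-0.13  0.2   1.44  0.    1.5  -1.7 ]
3.141592653589793 (0.5, -0.25, 0.4) [-0.59  0.19  1.34  0.    1.61 -2.16]
3.141592653589793 (0.5, 0.22, 0.4) [ 0.29  0.17  1.36 -0.    1.61 -1.28]
3.141592653589793 (0.33, -0.2, 0.2) [-0.72  0.08  1.98  0.    1.08 -2.3 ]
3.141592653589793 (0.6, -0.2, 0.3) [-0.43  0.36  1.34  0.    1.44 -2.  ]
```

Run:
```python
from h import *
import pickle
r=R.from_matrix(np.diag([1,-1,-1])).as_rotvec(); D={}
for n,p in [("stand",(.66,-.25,.32)),("reader",(.65,.275,.30)),("lifter",(.60,.01,.25))]:
    bot.move_pose(p,r); bot.wait(.3); D[n]=(bot.camera_info("wrist"),bot.grab_frame("wrist")); cv2.imwrite(f"pics/w_{n}.png",D[n][1])
D['top']=(bot.camera_info("top"),bot.grab_frame("top"));D['scene']=(bot.camera_info("scene"),bot.grab_frame("scene"))
pickle.dump(D,open("D.pkl","wb")); print(bot.state()['time'])
```

```text
6.1417
```

View pics/w_stand.png

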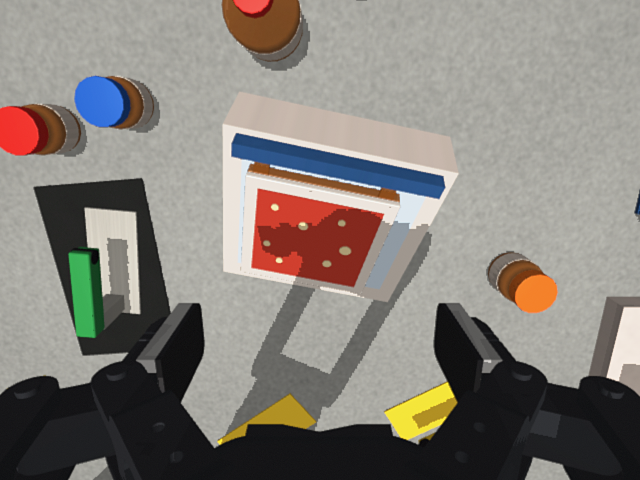

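View pics/w_reader.png

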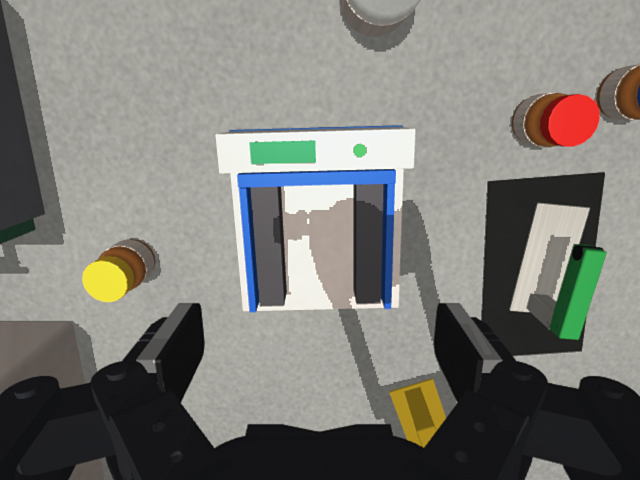

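View pics/w_lifter.png

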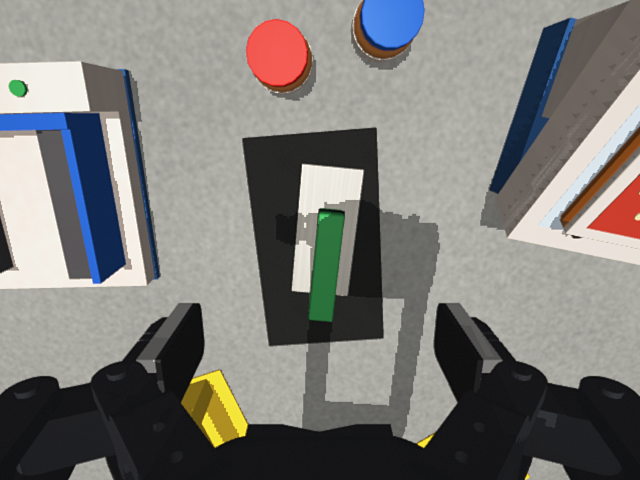

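Stand view: the panel's upper corners are at (223,124) and (458,172), its front corners at (223,272) and (388,301), and the red label sits centred near (318,240). Reader view: dark rails at columns 250–285 and 355–385, rows 183–305, with a blue U around them and the open front at the bottom. Lifter view: blade front corners at (302,164) and (363,170), green handle from (330,210) to (320,321), tip pointing away from the robot.

```bash
cat > m.py <<'E'
from h import *
import pickle
D=pickle.load(open("D.pkl","rb"))
def big(m):
    cs,_=cv2.findContours(m.astype(np.uint8),cv2.RETR_EXTERNAL,cv2.CHAIN_APPROX_NONE); return max(cs,key=cv2.contourArea)
def poly(c,e): return cv2.approxPolyDP(c,e,True)[:,0]
def hsv(n): return cv2.cvtColor(D[n][1],cv2.COLOR_BGR2HSV).astype(int)
def sub(n,m,x0,y0,x1,y1):
    o=np.zeros(m.shape,bool);o[y0:y1,x0:x1]=m[y0:y1,x0:x1];return o
if __name__=="__main__":
    H=hsv("lifter");h,s,v=H[...,0],H[...,1],H[...,2];c=D["lifter"][0]
    g=big(sub("l",(h>50)&(h<80)&(s>120)&(v>60),280,180,380,340)); P=poly(g,3);print("handle px",P.tolist());print(np.round([onz(c,*p,.075)[:2] for p in P],4).tolist())
    r=cv2.minAreaRect(np.float32([onz(c,*p,.075)[:2]*1000 for p in g[:,0]]));print("rect",r)
    b=big(sub("l",(s<60)&(v>70),280,150,380,215));P=poly(b,3);print("blade",P.tolist());print(np.round([onz(c,*p,.0055)[:2] for p in P],4).tolist())
    H=hsv("stand");h,s,v=H[...,0],H[...,1],H[...,2];c=D["stand"][0]
    red=big(sub("s",((h<6)|(h>174))&(s>150),220,160,420,320));P=poly(red,4);print("red",P.tolist())
    w=big(sub("s",((s<35)&(v>190)),200,80,480,310));print("panelwhite",poly(w,3).tolist())
    bl=big(sub("s",(h>100)&(h<125)&(s>120),200,80,480,310));print("bar",poly(bl,3).tolist())
    H=hsv("reader");h,s,v=H[...,0],H[...,1],H[...,2];c=D["reader"][0]
    bl=big(sub("r",(h>100)&(h<125)&(s>150)&(v>150),200,150,420,320));P=poly(bl,2.5);print("U",[(p.tolist(),np.round(onz(c,*p,.077)[:2],4).tolist()) for p in P])
    for a in ((245,180,295,312),(345,180,386,312)):
        k=big(sub("r",(s<60)&(v<90),*a));P=poly(k,2.5);print("rail",[(p.tolist(),np.round(onz(c,*p,.065)[:2],4).tolist()) for p in P])
    ims=[cv2.resize(D[n][1][y:y+150,x:x+250],None,fx=f,fy=f,interpolation=cv2.INTER_CUBIC) for n,x,y,f in (("stand",215,155,3.2),)]
    ims.append(cv2.resize(D["reader"][1][160:320,220:420],(800,640))[-120:] )
    cv2.imwrite("pics/crop1.png",np.vstack(ims)[:600])
E
python3 m.py
```

```text
handle px [[320, 212], [308, 317], [331, 321], [343, 215]]
[[0.5971, 0.0094], [0.5002, 0.02], [0.4961, -0.0007], [0.5946, -0.0097]]
rect ((546.8516845703125, 4.610803604125977), (22.01021385192871, 100.74297332763672), 84.287353515625)
blade [[302, 163], [298, 214], [317, 214], [324, 207], [341, 209], [345, 214], [358, 213], [363, 169]]
[[0.6292, 0.0267], [0.5781, 0.0313], [0.5781, 0.0121], [0.5854, 0.0051], [0.5833, -0.012], [0.5782, -0.0161], [0.5792, -0.0292], [0.6234, -0.0328]]
red [[258, 189], [252, 267], [353, 285], [383, 214]]
panelwhite [[223, 271], [291, 284], [293, 276], [250, 268], [257, 187], [383, 212], [382, 220], [389, 224], [397, 220], [408, 222], [409, 228], [421, 223], [429, 225], [458, 174], [453, 168], [456, 165], [450, 142], [446, 138], [449, 162], [454, 170], [445, 170], [443, 163], [442, 169], [436, 168], [432, 160], [441, 153], [432, 157], [431, 153], [436, 153], [430, 150], [433, 146], [428, 139], [431, 137], [435, 143], [438, 135], [433, 139], [426, 132], [425, 142], [423, 131], [419, 132], [420, 138], [416, 137], [422, 141], [417, 140], [418, 146], [411, 14
[... 1148 characters left out ...]
3], [0.663, 0.2111]), ([387, 214], [0.6333, 0.2088]), ([393, 214], [0.6332, 0.203])]
rail [([280, 187], [0.6573, 0.3112]), ([277, 187], [0.6573, 0.3141]), ([279, 215], [0.6294, 0.313]), ([273, 218], [0.6264, 0.319]), ([273, 236], [0.6078, 0.3197]), ([281, 249], [0.594, 0.3121]), ([283, 301], [0.5361, 0.3117]), ([262, 303], [0.5338, 0.3339]), ([258, 282], [0.5578, 0.337]), ([261, 305], [0.5314, 0.3351]), ([283, 304], [0.5326, 0.3118]), ([286, 292], [0.5464, 0.3082])]
rail [([354, 185], [0.6591, 0.2398]), ([354, 292], [0.5463, 0.2371]), ([357, 302], [0.5347, 0.2336]), ([379, 302], [0.5347, 0.2104]), ([382, 210], [0.6343, 0.2117]), ([370, 203], [0.6413, 0.2238]), ([357, 201], [0.6434, 0.2365])]
```

View pics/crop1.png

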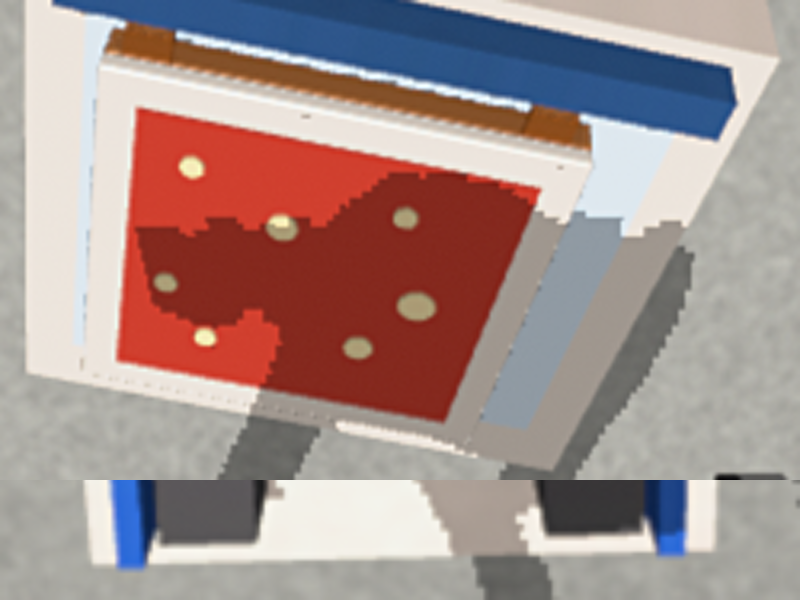

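Crop: the lid's back corners are at about (247,174) and (400,204) in full-image pixels, and the panel's front-right corner is at about (388,302). Next I'll compute poses and check reach and the yellow look-alikes.

```bash
cat >> h.py <<'E'
DN=R.from_matrix(np.diag([1.,-1,-1]))
GO=np.array([.045,0,.061-bot.pinch_z])
def tcp(o,RL): return o+RL.apply(GO),(RL*DN).as_rotvec()
LYAW=np.radians(-5.65); LO=np.array([.512,.0082,.003]); RLm=R.from_euler('z',LYAW)
RO=np.array([.5943,.275,.065]); RLr=R.from_euler('z',.02)
E
python3 - <<'E'
from h import *
import m
D=m.D; c=D['stand'][0]
UL=onz(c,222.5,124,.1625);UR=onz(c,458,173,.1625);FL=onz(c,223,271.5,.0725);FR=onz(c,388.4,301.9,.0725)
print("w",np.linalg.norm(UL-UR),np.linalg.norm(FL-FR),"l",np.linalg.norm(UL-FL),np.linalg.norm(UR-FR))
for a,b in((UR,UL),(FR,FL)): print("yaw",np.degrees(np.arctan2(-(b-a)[0],(b-a)[1])))
for a,b in((FL,UL),(FR,UR)): print("yawx",np.degrees(np.arctan2((b-a)[1],(b-a)[0])))
y=np.arctan2(-(UL-UR+FL-FR)[0],(UL-UR+FL-FR)[1]); 
Rs=R.from_euler('z',y)*R.from_euler('y',-np.pi/6)
mid=(UL+UR)/2*95/180+(FL+FR)/2*85/180; print("mid",mid,np.degrees(y))
P0=mid.copy();P0[2]=.12
for name,pts in(("red",[(258,189),(252,267),(353,285),(383,213)]),("lid",[(246.9,174.4),(399.7,204.4)])):
  n=Rs.apply([0,0,1]);Q=[]
  for p in pts:
    o,d=ray(c,*p); t=((P0+n*.021-o)@n)/(d@n); Q.append(Rs.inv().apply(o+d*t-P0))
  print(name,np.round(Q,4).tolist(),np.mean(Q,0))
ct=D['top'][0];im=cv2.cvtColor(D['top'][1],cv2.COLOR_BGR2HSV)
k=cv2.inRange(im,(22,120,80),(35,255,255))
for q in cv2.findContours(k,0,1)[0]:
  if cv2.contourArea(q)>150 and q[:,0,1].mean()>250: print("yellow",[np.round(onz(ct,*p,.003)[:2],3).tolist() for p in cv2.boxPoints(cv2.minAreaRect(q))])
E
```

```text
w 0.17986964386737955 0.18128766551376016 l 0.18039309397364559 0.18002381934744843
yaw -11.583049173266406
yaw -11.446438679222823
yawx -11.600668446265582
yawx -11.079793912959728
mid [ 0.63669633 -0.25425606  0.12      ] -11.51447573739115
red [[0.0484, 0.0573, 0.021], [-0.0504, 0.057, 0.021], [-0.0491, -0.0411, 0.021], [0.0492, -0.0415, 0.021]] [-0.00048267  0.0079197   0.021     ]
lid [[0.0605, 0.0664, 0.021], [0.061, -0.051, 0.021]] [0.06076158 0.00767598 0.021     ]
yellow [[0.279, -0.101], [0.361, -0.208], [0.313, -0.244], [0.232, -0.137]]
yellow [[0.33, -0.34], [0.404, -0.466], [0.353, -0.496], [0.279, -0.37]]
```

```bash
cat >> h.py <<'E'
SY=np.radians(-11.45); P0=np.array([.6367,-.2543,.12]); RLs=R.from_euler('z',SY)*R.from_euler('y',-np.pi/6); DY=.0078
def SO(tip,n,y=DY): return P0+RLs.apply([tip-.115,y,n])   # lifter origin for tip at s
E
python3 - <<'E'
from h import *
W=[("mat",LO,RLm),("up",LO+[0,0,.12],RLm),("app",SO(-.078,.03),RLs),("tch",SO(-.078,0),RLs),("ins",SO(.049,.001),RLs),("lift",SO(.049,.06),RLs)]
for pc in(20,10,0): W.append((f"lev{pc}",SO(.049,.08)+[0,0,.05],R.from_euler('z',SY)*R.from_euler('y',-np.radians(pc))))
lo=RO+RLr.apply([-.065,0,.0])
W+=[("rabove",lo+[0,0,.06],RLr),("rdown",lo-[0,0,.006],RLr),("rout",lo+RLr.apply([-.14,0,-.006]),RLr)]
for n,o,r in W:
    p,q=tcp(o,r);j=bot.solve_ik(p,q);print(n,np.round(p,3),np.round(j,2) if j is not None else None)
bot.set_gripper(.06)
p,q=tcp(LO,RLm)
bot.move_pose(p+[0,0,.08],q); bot.servo_line(p,speed=.12)
bot.set_gripper(0,100); s=bot.state(); print(s['opening'],s['gripper_force'],s['ft_force'],s['ee_pos']-p)
bot.servo_line(p+[0,0,.12],speed=.15); bot.wait(.2); s=bot.state(); print(s['opening'],s['ft_force'],s['ft_torque'],s['time'])
cv2.imwrite("pics/scene1.png",cv2.resize(bot.grab_frame("scene")[150:350,200:470],None,fx=2.9,fy=2.9)); cv2.imwrite("pics/w1.png",bot.grab_frame("wrist"))
E
```

```text
mat [0.557 0.004 0.045] [-0.12  0.53  1.78  0.    0.83  1.55]
up [0.557 0.004 0.165] [-0.12  0.37  1.68  0.    1.09  1.55]
app [ 0.477 -0.214  0.109] [-0.74  0.3   2.23  1.05  0.3   0.06]
tch [ 0.492 -0.217  0.083] [-0.72  0.38  2.23  1.28  0.26 -0.16]
ins [ 0.599 -0.239  0.147] [-0.6   0.35  1.95  0.52  0.41  0.74]
lift [ 0.57  -0.233  0.198] [-0.63  0.23  1.95  0.43  0.52  0.81]
lev20 [ 0.57  -0.233  0.261] [-0.58  0.19  1.73  0.16  0.9   1.11]
lev10 [ 0.579 -0.235  0.256] [-0.53  0.29  1.57  0.06  1.12  1.22]
lev0 [ 0.587 -0.236  0.249] [-0.49  0.39  1.41 -0.    1.34  1.28]
rabove [0.574 0.275 0.167] [ 0.34  0.47  1.5  -0.    1.17  1.89]
rdown [0.574 0.275 0.101] [ 0.34  0.54  1.56 -0.    1.04  1.89]
rout [0.434 0.272 0.101] [ 0.42  0.4   1.84 -0.    0.9   1.98]
0.020279948504109552 98.13764333724976 [-1.72895576  0.54623281  5.4806892 ] [5.90198797e-04 3.90434655e-05 9.22786072e-04]
0.020830590598016875 [-0.91437677  1.36566631 -2.02690877] [-0.00291084 -0.05234827 -0.02293061] 9.5083
```

View pics/w1.png

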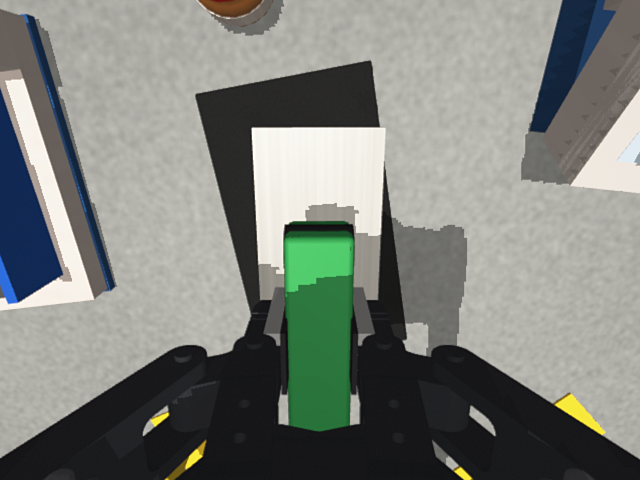

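The lifter is held straight: the blade's front corners are at (252,128) and (385,128), symmetric about the handle, and the tip matches the model within 2 mm. Next is the stand.

Run:
```python
from h import *
p,q=tcp(SO(-.076,.10),RLs); print(bot.solve_ik(p,q))
bot.move_pose(p,q)
p,q=tcp(SO(-.076,.012),RLs); bot.servo_line(p,q,speed=.12); bot.wait(.2)
f0=bot.state()['ft_force']
p,q=tcp(SO(-.076,-.005),RLs); hit=bot.servo_line(p,q,speed=.015,stop_force=4)
s=bot.state(); t=s['ee_pos']; 
o=t-R.from_rotvec(s['eef_rot']).apply(DN.apply(GO)); print(hit,"n,s of origin",RLs.inv().apply(o-P0),s['ft_force']-f0,s['time'],s['opening'])
print((RLs.inv()*R.from_rotvec(s['eef_rot'])*DN).as_rotvec())
cv2.imwrite("pics/w2.png",bot.grab_frame("wrist"))
```

```text
[-0.79912821  0.11297783  2.22060154  0.69131585  0.45822858  0.3981181 ]
True n,s of origin [-0.19127343  0.00787193  0.00043587] [-2.88964475  0.40435347  7.28014563] 12.525 0.020449238580566978
[ 9.74082805e-05  3.22312789e-04 -4.00820499e-04]
```

View pics/w2.png

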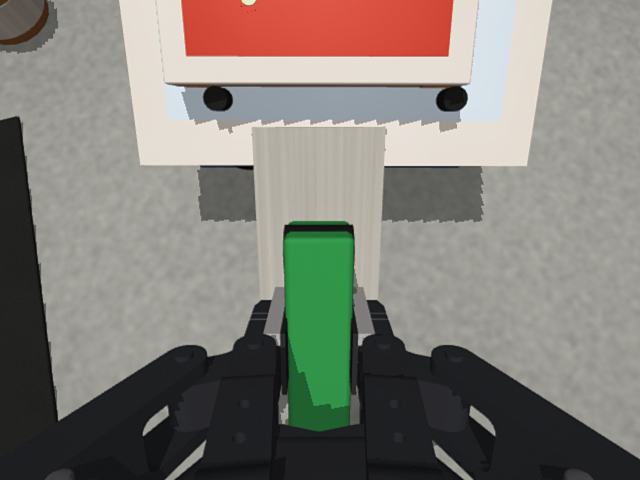

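Contact is at n = 0.4 mm, as modelled. In the image the lid edges at columns 163 and 471 are centred on the blade (252–385), and the pegs at 218 and 452 are clear.

Run:
```python
from h import *
def rep(l):
    s=bot.state();o=s['ee_pos']-R.from_rotvec(s['eef_rot']).apply(DN.apply(GO));print(l,np.round(RLs.inv().apply(o-P0),4),np.round(s['ft_force'],1),round(s['time'],1),round(s['opening'],4))
p,q=tcp(SO(-.076,.0015),RLs); bot.servo_line(p,q,speed=.02); bot.wait(.2); rep("up")
p,q=tcp(SO(.048,.0015),RLs); hit=bot.servo_line(p,q,speed=.06,stop_force=10); rep(f"ins {hit}")
cv2.imwrite("pics/w3.png",bot.grab_frame("wrist"))
```

```text
up [-0.1913  0.008   0.0014] [ 0.   0.  -1.6] 13.0 0.0208
ins False [-0.0674  0.0079  0.0015] [-1.5 -0.6 -1. ] 15.2 0.0202
```

View pics/w3.png

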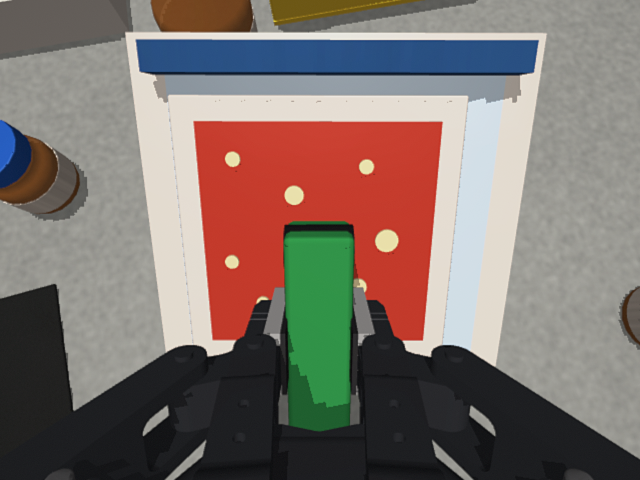

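The blade is fully in and the dish has not shifted: the lid's rear edge is at row 97, symmetric in columns 168–467. Now I'll lift.

```bash
cat >> h.py <<'E'
def dishpose(hn=.0235,bn=None):
    "dish in lifter frame from red label, top plane hn above blade underside"
    import numpy as np
    c=bot.camera_info("wrist");s=bot.state();im=bot.grab_frame("wrist")
    RL=R.from_rotvec(s['eef_rot'])*DN; o=s['ee_pos']-RL.apply(GO)
    H=cv2.cvtColor(im,cv2.COLOR_BGR2HSV);k=cv2.inRange(H,(0,150,50),(6,255,255))|cv2.inRange(H,(174,150,50),(180,255,255))
    k=cv2.morphologyEx(k,cv2.MORPH_CLOSE,np.ones((15,15),np.uint8))
    g=max(cv2.findContours(k,0,1)[0],key=cv2.contourArea)[:,0]
    x,y=g[:,0],g[:,1]; pts=[g[np.argmin(x+y)],g[np.argmin(y-x)]]
    n=RL.apply([0,0,1]);Q=[]
    for p in pts:
        a,d=ray(c,*p);t=((o+n*hn-a)@n)/(d@n);Q.append(RL.inv().apply(a+d*t-o))
    Q=np.array(Q);m=Q.mean(0);e=Q[0]-Q[1]
    print("px",[p.tolist() for p in pts],"label w",np.linalg.norm(e),"dish centre in lifter x,y",m[0]-.0492,m[1],"yaw deg",np.degrees(np.arctan2(-e[0],e[1])))
    return im
def rep(l):
    s=bot.state();print(l,np.round(s['ft_force'],1),np.round(s['ft_torque'],2),round(s['time'],1),round(s['opening'],4))
E
python3 - <<'E'
from h import *
dishpose(.021-.0015)
p,q=tcp(SO(.048,.012),RLs); bot.servo_line(p,q,speed=.03); rep("l1"); dishpose(.0185)
p,q=tcp(SO(.048,.06),RLs); bot.servo_line(p,q,speed=.08); bot.wait(.3); rep("l2"); dishpose(.0185)
p,q=tcp(SO(.048,.08)+[0,0,.04],R.from_euler('z',SY)*R.from_euler('y',-np.radians(4))); bot.servo_line(p,q,speed=.04); bot.wait(.3); rep("lev"); im=dishpose(.0185)
cv2.imwrite("pics/w4.png",im)
E
```

```text
px [[194, 122], [441, 122]] label w 0.09970556356234739 dish centre in lifter x,y 0.06721182567702488 6.831792520315891e-05 yaw deg -0.012864804612303533
l1 [-0.5  1.  -3.2] [0.09 0.43 0.05] 15.8 0.0206
px [[195, 123], [439, 123]] label w 0.09915761460863341 dish centre in lifter x,y 0.06680922471386713 0.0002691748828187769 yaw deg -0.015987416239284822
l2 [-0.   1.2 -2.9] [0.16 0.45 0.01] 16.9 0.0206
px [[195, 130], [438, 129]] label w 0.09920782170686314 dish centre in lifter x,y 0.06424593202640155 0.0005166090061795581 yaw deg 0.2157882365632609
lev [-0.1 -0.5 -1.5] [ 0.01  0.06 -0.01] 18.6 0.0205
px [[196, 130], [438, 129]] label w 0.09884467528620969 dish centre in lifter x,y 0.0640657807249711 0.00034669640447545017 yaw deg 0.19470527305043983
```

View pics/w4.png

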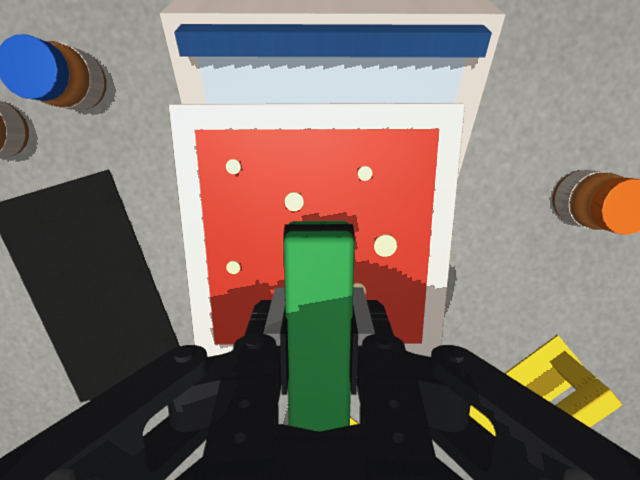

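The dish is lifted and resting against the post. Its label spans (196,130)–(438,129), so it sits centred and square on the blade. Now I'll carry it to the reader.

Run:
```python
from h import *
tgt=RO+RLr.apply([-.0648,-.0004,0])
t4=RLr*R.from_euler('y',-np.radians(4))
p,q=tcp(tgt+[0,0,.12],t4); bot.servo_line(p,q,speed=.15); rep("over"); dishpose(.0185)
p,q=tcp(tgt+[0,0,.035],RLr); bot.servo_line(p,q,speed=.07); bot.wait(.3); rep("above"); im=dishpose(.0185)
s=bot.state(); print(s['ee_pos']-p)
cv2.imwrite("pics/w5.png",im)
# guide geometry: front guide ends/inner edges in this view
c=bot.camera_info("wrist"); H=cv2.cvtColor(im,cv2.COLOR_BGR2HSV);k=cv2.inRange(H,(100,150,60),(125,255,255))
for g in cv2.findContours(k,0,1)[0]:
    if cv2.contourArea(g)>150: print([(a.tolist(),np.round(RLr.inv().apply(onz(c,*a,.08)-RO)[:2],4).tolist()) for a in cv2.approxPolyDP(g,3,True)[:,0]])
```

```text
over [-0.2 -0.  -3. ] [-0.04  0.06 -0.02] 22.2 0.0205
px [[195, 130], [438, 129]] label w 0.09925697379874755 dish centre in lifter x,y 0.06399896527397128 0.0005267155735683149 yaw deg 0.1916571287038401
above [ 0.2 -0.1 -3.2] [-0.01  0.03  0.01] 23.9 0.0202
px [[196, 130], [438, 129]] label w 0.09882533159899347 dish centre in lifter x,y 0.06395587486997698 0.0003171720198489221 yaw deg 0.1940936519616347
[8.33432435e-06 3.90611933e-05 1.90438698e-04]
[([166, 61], [0.0789, 0.0725]), ([173, 102], [0.0602, 0.0711]), ([196, 102], [0.0602, 0.0598]), ([196, 88], [0.0667, 0.0592]), ([381, 91], [0.0652, -0.0313]), ([390, 87], [0.0671, -0.0356]), ([439, 87], [0.0671, -0.0596]), ([440, 101], [0.0606, -0.0606]), ([463, 101], [0.0606, -0.072]), ([469, 60], [0.0792, -0.0729])]
```

View pics/w5.png

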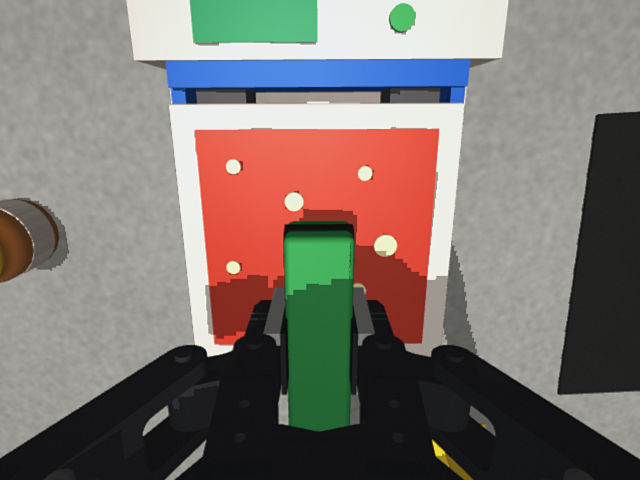

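The dish is centred over the carriage: the guides' outer edges measure ±72.7 mm about it and the back stop's face is at +67 mm. Lowering now.

Run:
```python
from h import *
tgt=RO+RLr.apply([-.0648,-.0004,0])
for z,sp in((.008,.05),(.0005,.02),(-.006,.03)):
    p,q=tcp(tgt+[0,0,z],RLr); h=bot.servo_line(p,q,speed=sp,stop_force=12); rep((z,h)); dishpose(.0185 if z>=.002 else .0210-z)
bot.wait(.2)
p,q=tcp(tgt+RLr.apply([-.006,0,-.006]),RLr); h=bot.servo_line(p,q,speed=.02,stop_force=8); rep(("out1",h)); im=dishpose(.027); 
cv2.imwrite("pics/w6.png",im)
```

```text
(0.008, False) [-0.5  0.2 -2.3] [-0.   -0.01  0.  ] 24.7 0.0201
px [[196, 130], [438, 129]] label w 0.09885529518920594 dish centre in lifter x,y 0.06397870068540654 0.00031778657769685956 yaw deg 0.18848286400493705
(0.0005, False) [-0.2  0.3 -1.8] [-0.   -0.07  0.  ] 25.3 0.0203
px [[193, 129], [440, 128]] label w 0.09960638009768524 dish centre in lifter x,y 0.06442009602974125 0.0005335862332217292 yaw deg 0.18678713640065472
(-0.006, False) [-0.3 -0.6 -2.2] [-0.03 -0.03  0.03] 25.7 0.0207
px [[187, 129], [445, 128]] label w 0.09990245566947227 dish centre in lifter x,y 0.06459688741426867 0.0006891117382404333 yaw deg 0.17781005998438057
('out1', False) [ 0.4 -0.6 -1.6] [ 0.04 -0.03  0.05] 26.4 0.0206
px [[186, 112], [447, 112]] label w 0.0999337237428333 dish centre in lifter x,y 0.07075193037312905 0.0004560034297443616 yaw deg -0.036274279459863744
```

Run:
```python
from h import *
tgt=RO+RLr.apply([-.0648,-.0004,0])
p,q=tcp(tgt+RLr.apply([-.150,0,-.006]),RLr); h=bot.servo_line(p,q,speed=.10,stop_force=10); rep(("out",h))
if h: raise SystemExit
bot.servo_line(p+[0,0,.12],speed=.15)
p,q=tcp(LO,RLm); bot.move_pose(p+[0,0,.12],q)
bot.servo_line(p+[0,0,.012],speed=.12); bot.wait(.2)
h=bot.servo_line(p+[0,0,-.003],speed=.015,stop_force=5); rep(("touch",h)); print(bot.state()['ee_pos']-p)
bot.set_gripper(.06); bot.wait(.2)
bot.servo_line(p+[0,0,.13],speed=.12)
bot.move_pose((.60,.12,.33),DN.as_rotvec()); bot.wait(.3); rep("end")
cv2.imwrite("pics/w7.png",bot.grab_frame("wrist"))
```

```text
('out', False) [-0.3  0.6 -2. ] [-0.02 -0.03  0.01] 28.0 0.0205
('touch', True) [-0.5  0.   4.2] [-0.11 -0.01 -0.06] 32.1 0.0205
[-1.42978083e-04  7.46940969e-05  9.22408807e-04]
end [ 0.  -0.7  0.1] [-0.    0.03  0.07] 35.1 0.0601
```

View pics/w7.png

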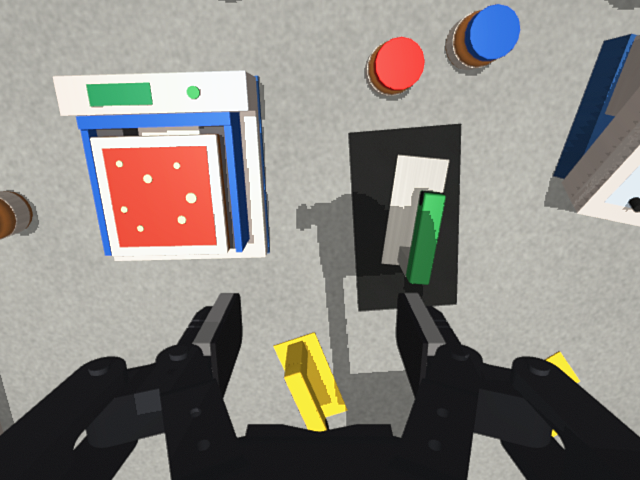

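The dish lies on the rails between the guides, with its label over (103–217, 148–248), and the lifter is flat on the mat. I'll do a numeric check, then hand in.

Run:
```python
from h import *
c=bot.camera_info("wrist");im=bot.grab_frame("wrist");H=cv2.cvtColor(im,cv2.COLOR_BGR2HSV)
k=cv2.inRange(H,(0,150,50),(6,255,255))|cv2.inRange(H,(174,150,50),(180,255,255));k[:120]=0;k[:,300:]=0
g=max(cv2.findContours(k,0,1)[0],key=cv2.contourArea)[:,0]
P=np.float32([RLr.inv().apply(onz(c,*a,.086)-RO)[:2]*1000 for a in g]);r=cv2.minAreaRect(P);print(r)
if abs(r[0][0])<4 and abs(r[0][1])<5: print(bot.finish_job())
```

```text
((-0.4497489929199219, 0.19063949584960938), (98.74457550048828, 99.34403228759766), 0.1344710737466812)
the job is handed in; nothing more can be done
None
```

The job is handed in: the dish sits on the reader's rails within about 0.5 mm of the carriage centre, and the lifter is back flat on its mat, all in about 35 s.

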